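Click a filler tub's lid shut around its rim

ROBOT

A 6-joint arm with a two-finger parallel gripper is mounted at the origin on the work surface. World frame = base frame: x ahead of the robot, y to its left, z up, the work surface at z = 0. Lengths are in m, angles in rad, forces in N, time in s.
With the tool pointing down it reaches from about 0.225 to 0.875 m from the base axis. Payload 3.4 kg.
Tool frame: the origin (TCP) lies at the very end of the fingers, on their centre line; the grasp point (between the pads) lies 19 mm behind it; z points along the fingers, y is the direction in which the jaws open and shut (so a half turn about z gives the same grasp; the last joint's range is limited). The gripper opens to 85 mm and grips with 20 to 120 N. Pads are 22 mm wide; open, the fingers measure 114 mm over their backs; the gripper's body (76 mm by 85 mm) begins 54 mm behind the grasp point. The pads swing forward as they close: fully open they stand 13 mm farther back than shut.
Start: joints at [-1.402, 0.276, 1.505, -0, 1.361, -0.121], TCP at [0.164, -0.551, 0.198] pointing down, gripper open.
Joint ranges: [-2.89, 2.89], [-0.75, 2.08], [0.22, 2.7], [-1.18, 4.32], [0.11, 2.71], [-2.7, 2.7]. Speed limits (rad/s): [2.57, 2.57, 3.14, 3.14, 3.14, 3.14].

INTERFACE

Orientations are given as a unit quaternion [w, x, y, z].
In Python, from rig import get_state, get_image, calibration, sign_off gives the robot as it stands. The module is installed in compiled form; this text tells all that it offers.
- The arm moves only by the tool drive_tool, never from a script. Its argument "targets" is one flat list of numbers, 7 for each row, row after row: the turn, a rotation vector about the tool's x, y, z in degrees, then the shift along the tool's x, y, z in mm, then the opening, from 0 (shut) to 1 (fully open). In form: [wx, wy, wz, tx, ty, tz, fingers, wx, wy, wz, tx, ty, tz, fingers, ...]. A call has 1 to 12 rows; each row shifts and turns the commanded pose from where the row before left it, along the tool's axes as they then stand; what a row does not reach is not made up. A row lasts 1/8 s, in which the tool goes at most 62.5 mm and 10.7 degrees, less where a joint would pass 70% of its speed; a pose out of reach is approached as far as the arm can. A call is refused whole if a number of a shift passes 62.5 or a number of a turn 10.7, either way. A call with a gripper value outside its range is refused whole. The fingers move at their own pace and stop on an object; "grip_force" is the grip in N (left out, the last holds). Time passes only in rows, so rows that do not move let the fingers close. It gives the time, the measured TCP pose, the force and the opening at its end, in the units of the state.
- get_state(): the state, without advancing time (a new reading comes with each control period).
- get_image(name): name is "side" or "top" or "wrist"; returns the picture (420x560x3 uint8, red, green, blue); there is no depth.
- calibration(name): a dict with "mtx" (3x3 intrinsics, pixels), "distortion" ([k1, k2, p1, p2, k3] as OpenCV has them; the pictures are not rectified), "world_to_cam" (4x4, takes a point from world to camera coordinates); the wrist camera has in their place "hand_eye" (4x4, takes a point from camera to tool coordinates, whose origin is the TCP and whose axes are the flange's). Camera axes: x right, y down, z forward; pixel columns grow to the right and rows downward; lengths in m; the calibration is good to about 2 mm. A picture is of the moment at which its call begins: read the wrist's pose just before it. calibration takes no time and is no camera call.
- sign_off(): hands the job in, once; it reports no verdict.
The state is a dict: "clock": time; "qpos": joint angles; "qd": joint speeds; "effort": joint torques, N m; "position": TCP position; "ee_rot": TCP orientation; "contact_force": force on the tool from outside, world axes, zero at the start; "moment": the same for the moment, N m; "width": finger opening in m.
Only numpy, scipy, OpenCV 4.12 (cv2) and the standard library are available. Lean on these libraries where they do the work, as an engineer would, in place of code of your own. Each camera call takes 0.05 s, during which the arm holds its last target.

TASK

Press the lid of the yellow tub shut with the fingertips, one rim section at a time: start with the section that has the orange tab and go round clockwise as seen from above, pressing each of the four down until it clicks and stays down. Only press: do not lift, tip or shove the tub, and leave the sealed blue tub and everything else on the counter where it stands.

Things in the scene. Friction and masses are not known exactly. Their poses are not given: they have to be found in the camera images.
- tub: yellow round filler tub, about 2 kg, loose on the counter, body 160 mm across, white lid 172 mm, 135 mm high to the raised lid rim (127 shut). Origin: centre of its underside; z up, x towards the orange tab. The flat rim (radius 62 to 86 mm) is split into four 84-degree sections; the lid's middle lies 14 mm below the raised rim. A red band shows under a raised section.
- press_1 (a point): top face of the lid rim's tabbed section (first to press; an orange tab 26 mm wide sticks out 20 mm from it, orange patch on top): point in the middle of the 24 mm wide rim, half-way along the section, 74 mm from the tub's axis; z is the height of the top face, and it goes down with the section; its x axis points the same way as the tub's
- rim_1 (a joint): how far the tabbed section (first to press; an orange tab 26 mm wide sticks out 20 mm from it, orange patch on top) is pressed down, in m: 0 raised, 0.008 clicked shut (hard stop). It springs back up unless pushed past about 0.004, then snaps shut and stays; the push needed is about 9 N at first and falls to nothing at 0.004
- press_2 (a point): top face of the lid rim's second section, next clockwise seen from above: point in the middle of the 24 mm wide rim, half-way along the section, 74 mm from the tub's axis; z is the height of the top face, and it goes down with the section; its x axis points the same way as the tub's
- rim_2 (a joint): how far the second section, next clockwise seen from above is pressed down, in m: 0 raised, 0.008 clicked shut (hard stop). It springs back up unless pushed past about 0.004, then snaps shut and stays; the push needed is about 9 N at first and falls to nothing at 0.004
- press_3 (a point): top face of the lid rim's third section, opposite the tab: point in the middle of the 24 mm wide rim, half-way along the section, 74 mm from the tub's axis; z is the height of the top face, and it goes down with the section; its x axis points the same way as the tub's
- rim_3 (a joint): how far the third section, opposite the tab is pressed down, in m: 0 raised, 0.008 clicked shut (hard stop). It springs back up unless pushed past about 0.004, then snaps shut and stays; the push needed is about 9 N at first and falls to nothing at 0.004
- press_4 (a point): top face of the lid rim's fourth and last section: point in the middle of the 24 mm wide rim, half-way along the section, 74 mm from the tub's axis; z is the height of the top face, and it goes down with the section; its x axis points the same way as the tub's
- rim_4 (a joint): how far the fourth and last section is pressed down, in m: 0 raised, 0.008 clicked shut (hard stop). It springs back up unless pushed past about 0.004, then snaps shut and stays; the push needed is about 9 N at first and falls to nothing at 0.004
- sealed_tub: blue tub of the same make, lid already fully shut, 127 mm high, 172 mm across; origin at the centre of its underside. Leave alone
- scraper: spatula-shaped scraper, 200 mm long, lying loose on the counter
- brush: paint brush, 200 mm long, lying loose on the counter
- tape: roll of yellow tape lying flat, 90 mm across, 30 mm high; origin at the centre of its underside
- pot_a: sample jar with green cap, 60 mm across, 80 mm high; origin at the centre of its underside
- pot_b: sample jar with red cap, 60 mm across, 80 mm high; origin at the centre of its underside
- spray: blue spray can, 52 mm across, 170 mm high; origin at the centre of its underside
Things that resemble listed ones, but are neither listed nor needed, are in the scene too. What is shaped like the tub but green is not meant.

How it is judged:
By the outcome, as a careful person would: the job done as asked, in the order asked, and still so for the second after the job is handed in, with the robot touching nothing.
It also fails if it takes over 51 s, if anything falls off the work surface, if the arm or the gripper's body presses on something with over 40 N, if the wrist force passes 120 N, or if a joint passes its speed limit or range.

## Working session

There is one attempt and no reset: what is moved stays moved. The work goes in short steps, Python scripts to look and compute and a tool call to move; the robot and the scene stay as the last step left them, time stands still between calls to the robot, and variables do not carry over. Pictures are saved under pics/ and viewed, and the job is handed in when it is done.

Besides the shell and the picture viewer there is one more tool, called after ">>>" as name(argument=value, ...), one argument or row to a line, values as JSON. drive_tool: Moves the arm, as the interface text tells. Its arguments: {"type":"object","properties":{"targets":{"type":"array"},"grip_force":{"type":"number"}},"required":["targets"]}

```bash
mkdir -p pics; ls; python3 - <<'E'
from rig import *
import cv2,json
s=get_state();print(s)
for n in["side","top","wrist"]:
    im=get_image(n);cv2.imwrite(f"pics/{n}0.png",im[:,:,::-1])
    print(n,calibration(n))
E
```

```text
pics
{'clock': 0.0, 'qpos': array([-1.40199630e+00,  2.76595704e-01,  1.50616237e+00,  1.03845448e-05,
        1.36072051e+00, -1.20986586e-01]), 'qd': array([ 0.00212761,  0.0019038 , -0.00126192, -0.00019468, -0.00067166,
       -0.00069317]), 'effort': array([-3.50096871e-04, -4.16777837e+01, -2.45807630e+01, -1.67265230e-04,
        1.11022219e-02, -5.68132293e-06]), 'position': array([ 0.1642075 , -0.55041569,  0.19752774]), 'ee_rot': array([-9.42820833e-04,  9.89521034e-01,  1.44385716e-01, -1.74655016e-05]), 'contact_force': array([-0.07688884, -0.66324812,  0.26210656]), 'moment': array([-0.03811338, -0.01683226, -0.03041966]), 'width': 0.08542453306827798}
side {'mtx': array([[505.0168722 ,   0.        , 283.64353892],
       [  0.        , 505.0168722 , 207.43753081],
       [  0.        ,   0.        ,   1.        ]]), 'distortion': array([0.06109211, 0.        , 0.        , 0.        , 0.        ]), 'world_to_cam': array([[-0.49500491, -0.86880995,  0.01180712,  0.24457945],
       [-0.71844723,  0.40161761, -0.5679233 ,  0.48007537],
       [ 0.48867546, -0.28960762, -0.
[... 514 characters left out ...]
-0.99720029,  1.18787577],
       [ 0.        ,  0.        ,  0.        ,  1.        ]])}
wrist {'mtx': array([[364.21888108,   0.        , 281.63986419],
       [  0.        , 364.21888108, 206.75694362],
       [  0.        ,   0.        ,   1.        ]]), 'distortion': array([-0.00203009,  0.        ,  0.        ,  0.        ,  0.        ]), 'hand_eye': array([[ 3.19354631e-04, -9.63396023e-01, -2.68082080e-01,
         6.65696270e-02],
       [ 9.99999306e-01,  3.56395714e-06,  1.17844843e-03,
        -3.66780269e-06],
       [-1.13435710e-03, -2.68082270e-01,  9.63395355e-01,
        -1.76151540e-01],
       [ 0.00000000e+00,  0.00000000e+00,  0.00000000e+00,
         1.00000000e+00]])}
```

View pics/side0.png

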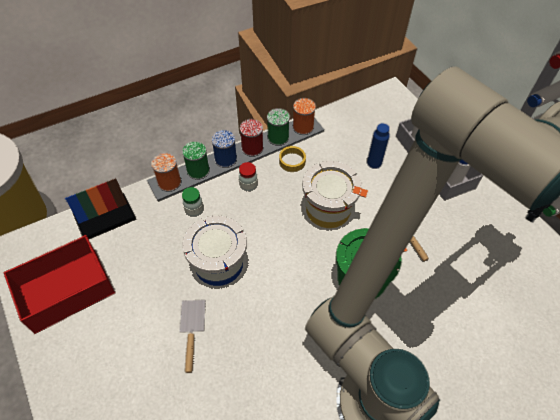

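View pics/top0.png

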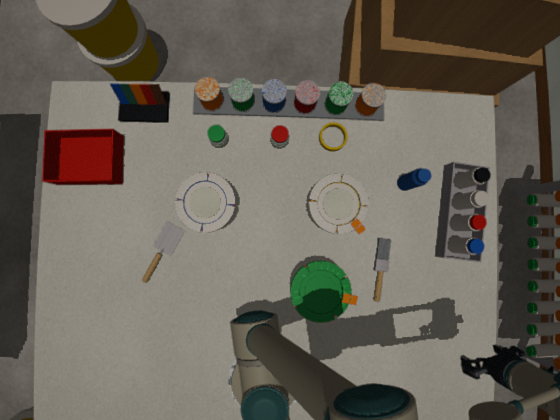

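View pics/wrist0.png

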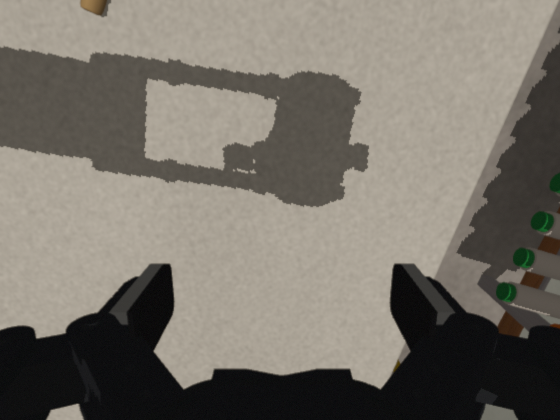

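The possible targets in the top view are:
- (338,203): white lid with an orange tab at (358,227), on a yellow body in the side view.
- (205,203): white lid with blue seams and no tab. This is the sealed blue tub.
- (321,291): green tub with a tab, which is the decoy.

I choose (338,203) and will check it in a close crop.

```bash
python3 - <<'E'
import cv2,numpy as np
a=cv2.imread("pics/top0.png")[160:250,290:390];b=cv2.imread("pics/side0.png")[150:240,285:385]
cv2.imwrite("pics/crop0.png",np.hstack([cv2.resize(x,(400,360),interpolation=cv2.INTER_CUBIC) for x in(a,b)]))
E
```

```text
(no output)
```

View pics/crop0.png

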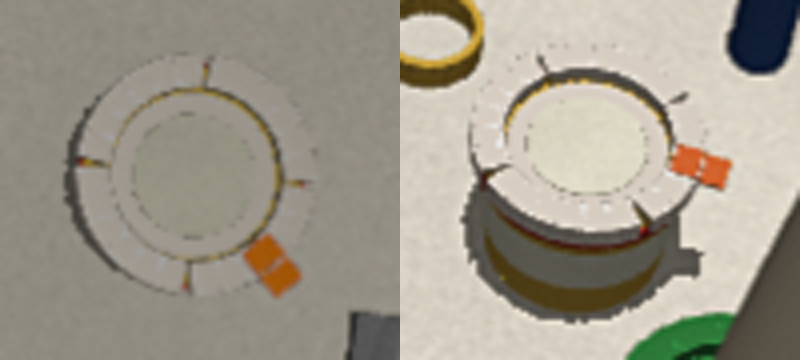

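The crop confirms it: the tub has a yellow body, a red band showing under the raised rim, and an orange tab. In the top crop, the seams are at (207,70), (297,184), (187,275) and (87,161). Next I fit the centre and yaw from both views.

```bash
cat > h.py <<'E'
import cv2,numpy as np
from rig import *
def proj(n,P):
    c=calibration(n);T=c["world_to_cam"];P=np.asarray(P,float)
    return cv2.projectPoints(P.reshape(-1,1,3),cv2.Rodrigues(T[:3,:3])[0],T[:3,3],c["mtx"],c["distortion"])[0][:,0]
def ray(n,uv,z):
    c=calibration(n);T=c["world_to_cam"]
    p=cv2.undistortPoints(np.array(uv,float).reshape(-1,1,2),c["mtx"],c["distortion"])[:,0]
    d=np.c_[p,np.ones(len(p))]@T[:3,:3];o=-T[:3,:3].T@T[:3,3]
    return o+d*((z-o[2])/d[:,2])[:,None]
E
python3 - <<'E'
from h import *
from scipy.optimize import least_squares
t=np.array([(207,70),(297,184),(187,275),(87,161)])/4+[290,160]-.4
s=np.array([(143,62),(280,98),(243,218),(90,175)])/4+[285,150]-.4
for n,q in(("top",t),("side",s)):
    W=ray(n,q,.135);print(n,W.round(4).tolist(),W.mean(0),np.linalg.norm(W-W.mean(0),axis=1))
tp=ray("top",[[290+272/4,160+264/4]],.135);sp=ray("side",[[285+300/4,150+166/4]],.135);print(tp,sp)
T=ray("top",t,.135);c=T.mean(0);print(np.degrees(np.arctan2(*(tp-c)[0,1::-1])),np.degrees(np.arctan2(T[:,1]-c[1],T[:,0]-c[0])))
S=ray("side",s,.135);c2=S.mean(0);print(np.degrees(np.arctan2(*(sp-c2)[0,1::-1])),np.degrees(np.arctan2(S[:,1]-c2[1],S[:,0]-c2[0])))
for n in("top","side"):
    im=get_image(n)
    hsv=cv2.cvtColor(im,cv2.COLOR_RGB2HSV)
    m=(cv2.inRange(hsv,(5,190,120),(18,255,255)))
    k,l,st,ce=cv2.connectedComponentsWithStats(m)
    print(n,[(st[i].tolist(),ce[i].round(1)) for i in range(1,k) if st[i,4]>25])
for nm,P in(("spray",(414,180)),("tape",(333,137)),("scr?",(382,268)),("green",(321,291)),("potb",(280,135)),("sealed",(205,203))):print(nm,ray("top",[P],.08))
E
```

```text
top [[0.6279, -0.1985, 0.135], [0.5482, -0.2644, 0.135], [0.4814, -0.1866, 0.135], [0.5601, -0.1139, 0.135]] [ 0.5543856  -0.19085301  0.135     ] [0.07387144 0.07377015 0.07309025 0.07712552]
side [[0.6262, -0.1999, 0.135], [0.5477, -0.2701, 0.135], [0.4706, -0.1861, 0.135], [0.5558, -0.111, 0.135]] [ 0.55007384 -0.19175995  0.135     ] [0.07651455 0.07834084 0.07964846 0.0809726 ]
[[ 0.48971989 -0.24830491  0.135     ]] [[ 0.48705161 -0.24762357  0.135     ]]
-138.38068725088291 [ -5.96358828 -94.81583049 176.65150297  85.77131568]
-138.44585664823572 [ -6.08437114 -91.75935304 175.93428415  85.91394076]
top [([352, 219, 8, 9, 42], array([355.4, 223.2])), ([356, 225, 9, 8, 39], array([359.8, 228.8])), ([342, 294, 15, 10, 110], array([349.1, 298.6]))]
side [([86, 187, 22, 28, 274], array([ 96.9, 200.4])), ([354, 187, 6, 6, 29], array([356.3, 189.7])), ([360, 189, 7, 8, 33], array([363.4, 192.5]))]
spray [[ 0.63505809 -0.43179022  0.08      ]]
tape [[ 0.75795615 -0.18181585  0.08      ]]
scr? [[ 0.36827336 -0.33541815  0.08      ]]
green [[ 0.29705614 -0.15463181  0.08      ]]
potb [[ 0.75843749 -0.02126615  0.08      ]]
sealed [[0.5462755  0.19549234 0.08      ]]
```

The fit is consistent across the two views: centre ≈ (0.553,-0.191) and yaw ≈ -139°. The seam radius of about 74–80 mm matches the given size. The world press points are:
- p1 (0.497,-0.2395)
- p2 (0.5045,-0.135)
- p3 (0.609,-0.1425)
- p4 (0.6015,-0.247)

I move above p1 with the fingers closing.

>>> drive_tool(
  targets=[0, 0, 0, 34, -17, 0, 0, 0, 0, 0, 34, -17, 0, 0, 0, 0, 0, 34, -17, 0, 0, 0, 0, 0, 34, -17, 0, 0, 0, 0, 0, 34, -17, 0, 0, 0, 0, 0, 34, -17, 0, 0, 0, 0, 0, 34, -17, 0, 0, 0, 0, 0, 34, -17, 0, 0, 0, 0, 0, 34, -17, 0, 0, 0, 0, 0, 34, -17, 0, 0, 0, 0, 0, 34, -17, 0, 0, 0, 0, 0, 34, -17, 0, 0],
  grip_force=40,
)

```text
clock: 1.75
position: [0.4978, -0.238, 0.1984]
ee_rot: [0.0, 0.99, 0.144, -0.0]
contact_force: [-0.3, 0.2, 0.1]
width: 0.0002
```

>>> drive_tool(
  targets=[0, 0, 0, 0, 0, 0, 0, 0, 0, 0, 0, 0, 0, 0, 0, 0, 0, 0, 0, 0, 0],
)

```text
clock: 2.12
position: [0.4962, -0.2397, 0.1984]
ee_rot: [0.0, 0.99, 0.144, -0.0]
contact_force: [0.3, -0.2, -0.3]
width: 0.0002
```

```bash
cat > look.py <<'E'
from h import *
import sys
from scipy.spatial.transform import Rotation as R
k=sys.argv[1]
s=get_state();im=get_image("wrist")
C=np.array([.553,-.191]);Y=np.radians(-139)
c=calibration("wrist");H=c["hand_eye"]
q=s["ee_rot"];M=np.eye(4);M[:3,:3]=R.from_quat([*q[1:],q[0]]).as_matrix();M[:3,3]=s["position"]
T=np.linalg.inv(M@H)
P=[[*(C+.074*np.array([np.cos(Y-i*np.pi/2),np.sin(Y-i*np.pi/2)])),.135] for i in range(4)]+[[*(C+.086*np.array([np.cos(a),np.sin(a)])),.135] for a in np.arange(0,6.28,.1)]
P=np.array(P);v=(P@T[:3,:3].T+T[:3,3])
uv=cv2.projectPoints(P.reshape(-1,1,3),cv2.Rodrigues(T[:3,:3])[0],T[:3,3],c["mtx"],c["distortion"])[0][:,0]
o=im[:,:,::-1].copy()
cv2.imwrite(f"pics/wraw{k}.png",o)
for i,(p,z) in enumerate(zip(uv,v[:,2])):
    if z>.02: cv2.circle(o,tuple(int(x) for x in p),4 if i<4 else 1,(255,0,255),-1)
cv2.imwrite(f"pics/w{k}.png",o)
a=get_image("top")[150:260,270:410,::-1];b=get_image("side")[140:250,265:405,::-1]
cv2.imwrite(f"pics/c{k}.png",np.vstack([cv2.resize(x,None,fx=2.7,fy=2.7,interpolation=cv2.INTER_CUBIC) for x in(a,b)]))
x,y=M[:3,0],M[:3,1]
print(s["clock"],s["position"],s["contact_force"],s["width"],"axes",x.round(3),y.round(3))
for i in range(4):
    d=P[i]-s["position"];print("to p",i+1,"mm",(M[:3,:3].T@d*1000).round(1))
E
python3 look.py 1
```

```text
2.125 [ 0.49624637 -0.23970455  0.19838304] [ 0.27518859 -0.17591017 -0.3243252 ] 0.00017635247485730835 axes [ 0.959  0.285 -0.001] [ 0.285 -0.959  0.   ]
to p 1 mm [ 0.9  0.1 63.4]
to p 2 mm [ 37.7 -97.9  63.3]
to p 3 mm [135.7 -61.2  63.3]
to p 4 mm [98.9 36.8 63.3]
```

View pics/w1.png

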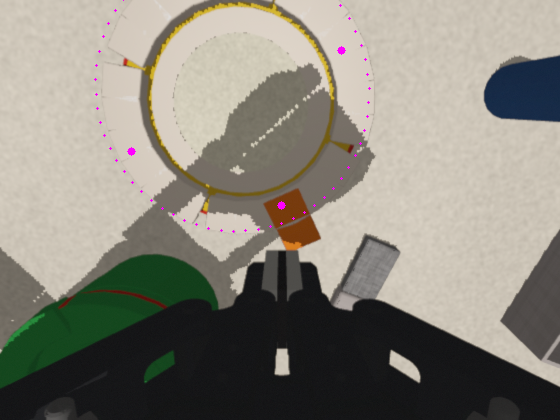

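View pics/c1.png

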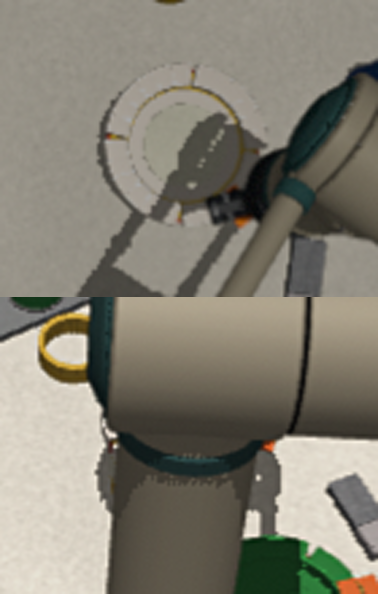

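The overlay matches: the p1 dot at (281,205) is on the orange patch, and the projected 86 mm circle follows the rim. I descend to 0.145 and then press slowly.

>>> drive_tool(
  targets=[0, 0, 0, 1, 0, 15, 0, 0, 0, 0, 0, 0, 15, 0, 0, 0, 0, 0, 0, 15, 0, 0, 0, 0, 0, 0, 8, 0, 0, 0, 0, 0, 0, 0, 0],
)

```text
clock: 2.9
position: [0.4975, -0.2384, 0.1444]
ee_rot: [-0.001, 0.99, 0.144, -0.001]
contact_force: [-0.1, 0.4, -0.0]
width: 0.0002
```

>>> drive_tool(
  targets=[0, 0, 0, 0, 0, 2, 0, 0, 0, 0, 0, 0, 2, 0, 0, 0, 0, 0, 0, 2, 0, 0, 0, 0, 0, 0, 2, 0, 0, 0, 0, 0, 0, 2, 0, 0, 0, 0, 0, 0, 2, 0],
)

```text
clock: 3.65
position: [0.4979, -0.2387, 0.1333]
ee_rot: [0.0, 0.99, 0.144, -0.0]
contact_force: [0.3, 0.5, 0.6]
width: 0.0001
```

>>> drive_tool(
  targets=[0, 0, 0, 0, 0, 1, 0, 0, 0, 0, 0, 0, 1, 0, 0, 0, 0, 0, 0, 0, 0],
)

```text
clock: 4.03
position: [0.4979, -0.2387, 0.1313]
ee_rot: [0.0, 0.99, 0.144, -0.0]
contact_force: [-0.0, -0.2, -0.4]
width: 0.0003
```

>>> drive_tool(
  targets=[0, 0, 0, 0, 0, 1, 0, 0, 0, 0, 0, 0, 1, 0, 0, 0, 0, 0, 0, 0, 0],
)

```text
clock: 4.4
position: [0.4979, -0.2386, 0.1293]
ee_rot: [-0.0, 0.99, 0.144, -0.0]
contact_force: [0.1, -0.2, -0.1]
width: 0.0003
```

```bash
python3 look.py 2
```

```text
4.4 [ 0.49788912 -0.23864428  0.1293062 ] [ 0.12902894 -0.15420813 -0.13780787] 0.0003001438220650115 axes [ 0.958  0.286 -0.   ] [ 0.286 -0.958 -0.   ]
to p 1 mm [-1.   0.7 -5.7]
to p 2 mm [ 35.9 -97.3  -5.7]
to p 3 mm [133.8 -60.5  -5.7]
to p 4 mm [97.  37.5 -5.7]
```

View pics/w2.png

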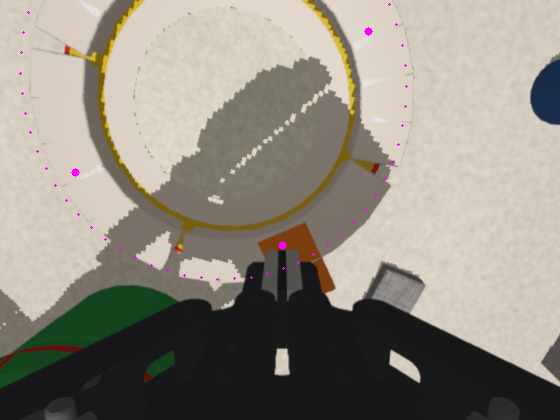

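>>> drive_tool(
  targets=[0, 0, 0, 0, 0, 1, 0, 0, 0, 0, 0, 0, 1, 0, 0, 0, 0, 0, 0, 0, 0],
)

```text
clock: 4.92
position: [0.4979, -0.2386, 0.1273]
ee_rot: [-0.0, 0.99, 0.144, -0.0]
contact_force: [-0.1, 0.3, -0.6]
width: 0.0002
```

>>> drive_tool(
  targets=[0, 0, 0, 0, 0, 1, 0, 0, 0, 0, 0, 0, 0, 0],
)

```text
clock: 5.18
position: [0.4979, -0.2386, 0.1263]
ee_rot: [-0.0, 0.99, 0.144, -0.0]
contact_force: [-0.0, -0.3, 0.3]
width: -0.0001
```

>>> drive_tool(
  targets=[0, 0, 0, 0, 0, 1, 0, 0, 0, 0, 0, 0, 0, 0],
)

```text
clock: 5.42
position: [0.4979, -0.2387, 0.1253]
ee_rot: [0.0, 0.99, 0.144, -0.0]
contact_force: [1.0, 0.7, -0.1]
width: 0.0001
```

```bash
python3 look.py 3; python3 -c "
import cv2,numpy as np
a=cv2.imread('pics/wraw2.png')[150:360,140:420];b=cv2.imread('pics/wraw3.png')[150:360,140:420]
cv2.imwrite('pics/z3.png',np.vstack([cv2.resize(x,None,fx=1.42,fy=1.42,interpolation=cv2.INTER_CUBIC) for x in (a,b)]))"
```

```text
5.425 [ 0.4978856  -0.23868054  0.12532102] [ 0.95450523  0.71638964 -0.0971096 ] 0.00013728763059279268 axes [ 0.958  0.286 -0.   ] [ 0.286 -0.958 -0.   ]
to p 1 mm [-1.   0.6 -9.7]
to p 2 mm [ 35.9 -97.3  -9.7]
to p 3 mm [133.8 -60.5  -9.7]
to p 4 mm [97.  37.4 -9.7]
```

View pics/z3.png

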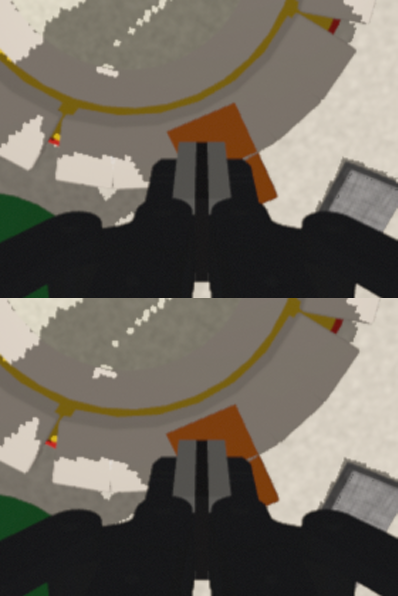

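View pics/c3.png

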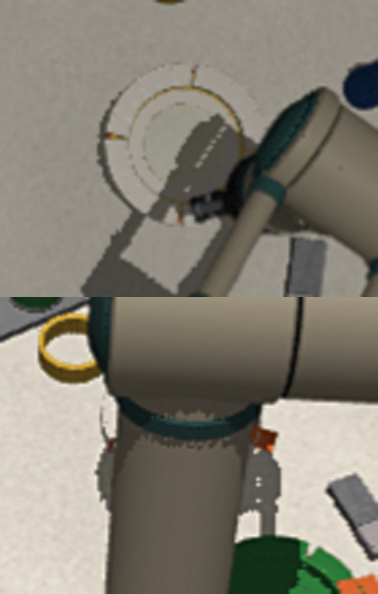

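The force is still zero at TCP z=0.125 and the seam gaps look unchanged. I check the true rim height by wrist triangulation, and where the fingertips project.

```bash
python3 - <<'E'
from h import *
from scipy.spatial.transform import Rotation as R
c=calibration("wrist");H=c["hand_eye"]
def cam(p):
    M=np.eye(4);M[:3,:3]=R.from_quat([.98956,.1441,0,0]).as_matrix();M[:3,3]=p;return np.linalg.inv(M@H)
T1=cam([.49625,-.2397,.19838]);T2=cam([.49789,-.23864,.12931])
def un(p):return cv2.undistortPoints(np.array(p,float).reshape(-1,1,2),c["mtx"],c["distortion"])[:,0].T
a=[(264,203),(299,188),(124,61),(351,148),(205,211)];b=[(258,242),(306,223),(68,49),(375,168),(179,246)]
X=cv2.triangulatePoints(T1[:3],T2[:3],un(a),un(b));print((X[:3]/X[3]).T.round(4))
Hi=np.linalg.inv(H)
for z in(-.019,-.013,0,.01):
    v=Hi@np.array([0,0,z,1]);p=c["mtx"]@v[:3];print(z,p[:2]/p[2])
E
python3 -c "
import cv2
a=cv2.imread('pics/wraw3.png')[190:310,210:350];cv2.imwrite('pics/z4.png',cv2.resize(a,None,fx=5,fy=5,interpolation=cv2.INTER_NEAREST))"
```

```text
[[ 0.4951 -0.2275  0.1341]
 [ 0.5125 -0.247   0.1372]
 [ 0.5574 -0.1098  0.1091]
 [ 0.5459 -0.2758  0.1166]
 [ 0.4708 -0.1868  0.1117]]
-0.019 [281.21596788 254.10870474]
-0.013 [281.21580357 249.19768229]
0 [281.2154823  239.59563309]
0.01 [281.21526295 233.03944982]
```

View pics/z4.png

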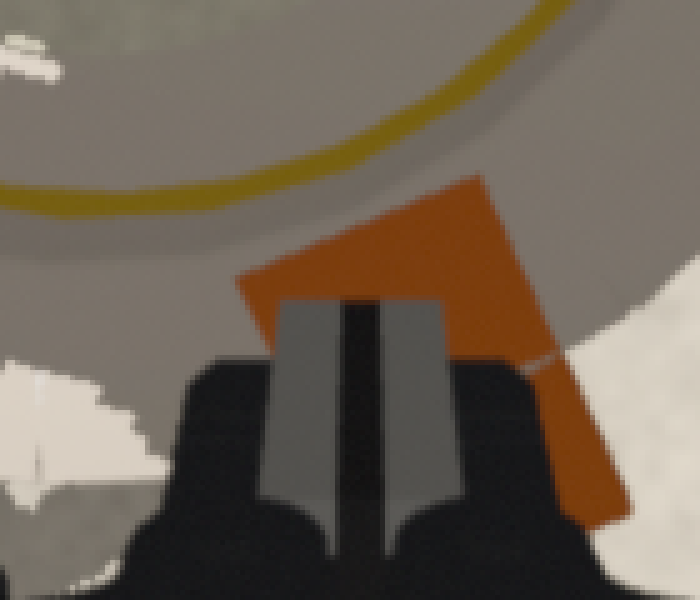

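```bash
python3 - <<'E'
from h import *
from scipy.spatial.transform import Rotation as R
c=calibration("wrist");H=c["hand_eye"]
Hi=np.linalg.inv(H)
for x in(0,.005,.011):
  for z in(-.03,-.02,-.01,0):
    v=Hi@np.array([x,.009,z,1]);p=c["mtx"]@v[:3];print(x,z,p[:2]/p[2])
M=np.eye(4);M[:3,:3]=R.from_quat([.98956,.1441,0,0]).as_matrix();M[:3,3]=[.49789,-.23868,.12532];T=np.linalg.inv(M@H)
for xy in([.4951,-.2275],[.5125,-.247]):
  for z in(.137,.135,.131,.127):
    v=T@np.array([*xy,z,1]);p=c["mtx"]@v[:3];print(xy,z,p[:2]/p[2])
E
```

```text
0 -0.03 [301.87688192 264.03799353]
0 -0.02 [300.69385493 254.95707717]
0 -0.01 [299.63893982 246.85954772]
0 0 [298.69239533 239.5938713 ]
0.005 -0.03 [302.05302922 253.37388114]
0.005 -0.02 [300.85033947 244.83542934]
0.005 -0.01 [299.77887952 237.22863877]
0.005 0 [298.81828213 230.4089128 ]
0.011 -0.03 [302.26840913 240.33459187]
0.011 -0.02 [301.04146999 232.47282847]
0.011 -0.01 [299.94963726 225.47677602]
0.011 0 [298.97175932 219.21090287]
[0.4951, -0.2275] 0.137 [257.41350305 247.17139286]
[0.4951, -0.2275] 0.135 [257.67099825 245.63745998]
[0.4951, -0.2275] 0.131 [258.16962574 242.66707019]
[0.4951, -0.2275] 0.127 [258.64756741 239.8199086 ]
[0.5125, -0.247] 0.137 [306.74834046 225.33947627]
[0.5125, -0.247] 0.135 [306.46736138 224.01989413]
[0.5125, -0.247] 0.131 [305.92355294 221.46596774]
[0.5125, -0.247] 0.127 [305.40266897 219.01970315]
```

The rim is still raised: its image height matches 0.135. So the real fingertips end higher than the nominal TCP. I shift 4 mm inward and keep descending in small steps, watching the force.

>>> drive_tool(
  targets=[0, 0, 0, 4, 0, 0, 0, 0, 0, 0, 0, 0, 1, 0, 0, 0, 0, 0, 0, 1, 0, 0, 0, 0, 0, 0, 0, 0],
)

```text
clock: 6.08
position: [0.5016, -0.2375, 0.1232]
ee_rot: [-0.0, 0.99, 0.144, -0.0]
contact_force: [-0.3, 0.0, 0.6]
width: 0.0001
```

>>> drive_tool(
  targets=[0, 0, 0, 0, 0, 1, 0, 0, 0, 0, 0, 0, 1, 0, 0, 0, 0, 0, 0, 0, 0],
)

```text
clock: 6.45
position: [0.5017, -0.2376, 0.1213]
ee_rot: [-0.0, 0.99, 0.144, -0.0]
contact_force: [0.4, 0.0, 0.6]
width: 0.0002
```

>>> drive_tool(
  targets=[0, 0, 0, 0, 0, 1, 0, 0, 0, 0, 0, 0, 0, 0],
)

```text
clock: 6.7
position: [0.5018, -0.2375, 0.1203]
ee_rot: [-0.0, 0.99, 0.144, -0.0]
contact_force: [0.1, 0.9, -0.4]
width: 0.0002
```

```bash
python3 look.py 5; python3 -c "
import cv2
a=cv2.imread('pics/wraw5.png')[150:330,160:400];cv2.imwrite('pics/z5.png',cv2.resize(a,None,fx=3.2,fy=3.2,interpolation=cv2.INTER_CUBIC))"
```

```text
6.7 [ 0.50175476 -0.23752959  0.12034552] [ 0.07383089  0.91227613 -0.41069602] 0.0002285260930524983 axes [ 0.958  0.286 -0.   ] [ 0.286 -0.958 -0.   ]
to p 1 mm [ -5.    0.6 -14.7]
to p 2 mm [ 31.8 -97.3 -14.7]
to p 3 mm [129.8 -60.5 -14.7]
to p 4 mm [ 93.   37.4 -14.7]
```

View pics/z5.png

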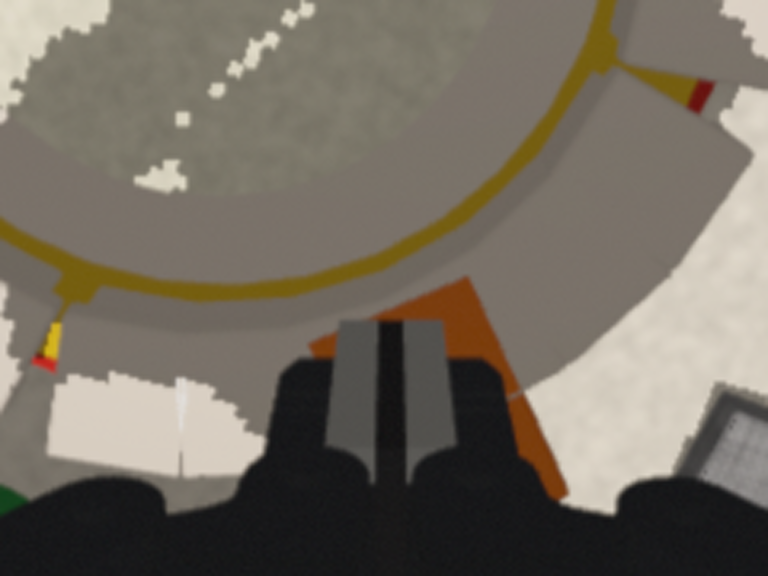

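View pics/c5.png

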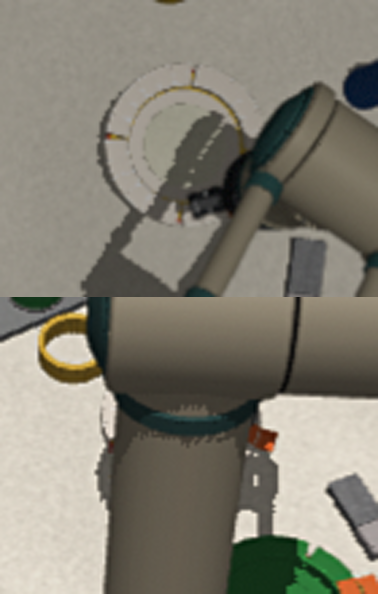

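By opening width and projection, the visible fingertip edge lies about 33 mm behind the nominal TCP. Contact should therefore come near TCP z≈0.10. I undo most of the x shift and go on down, guarded.

>>> drive_tool(
  targets=[0, 0, 0, -3, 0, 1, 0, 0, 0, 0, 0, 0, 1, 0, 0, 0, 0, 0, 0, 1, 0, 0, 0, 0, 0, 0, 0, 0],
)

```text
clock: 7.35
position: [0.4989, -0.2384, 0.1173]
ee_rot: [-0.0, 0.99, 0.144, -0.0]
contact_force: [0.1, 0.5, 0.3]
width: 0.0002
```

>>> drive_tool(
  targets=[0, 0, 0, 0, 0, 1, 0, 0, 0, 0, 0, 0, 1, 0, 0, 0, 0, 0, 0, 0, 0],
)

```text
clock: 7.72
position: [0.4989, -0.2383, 0.1153]
ee_rot: [-0.0, 0.99, 0.144, -0.0]
contact_force: [0.1, 0.0, 0.4]
width: 0.0
```

>>> drive_tool(
  targets=[0, 0, 0, 0, 0, 1, 0, 0, 0, 0, 0, 0, 1, 0, 0, 0, 0, 0, 0, 0, 0],
)

```text
clock: 8.1
position: [0.4988, -0.2384, 0.1133]
ee_rot: [-0.0, 0.99, 0.144, -0.0]
contact_force: [-0.2, -0.1, -0.4]
width: 0.0003
```

```bash
python3 look.py 6
```

```text
8.1 [ 0.49882309 -0.23839706  0.11327351] [-0.17744097 -0.124351   -0.39612576] 0.0002738223488629318 axes [ 0.958  0.286 -0.   ] [ 0.286 -0.958 -0.   ]
to p 1 mm [ -1.9   0.6 -21.7]
to p 2 mm [ 34.9 -97.3 -21.7]
to p 3 mm [132.8 -60.5 -21.7]
to p 4 mm [ 96.   37.4 -21.8]
```

View pics/wraw6.png

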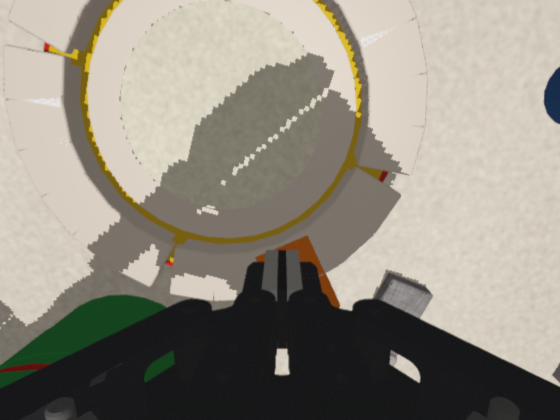

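>>> drive_tool(
  targets=[0, 0, 0, 0, 0, 1, 0, 0, 0, 0, 0, 0, 1, 0, 0, 0, 0, 0, 0, 1, 0, 0, 0, 0, 0, 0, 0, 0],
)

```text
clock: 8.75
position: [0.4989, -0.2384, 0.1103]
ee_rot: [-0.0, 0.99, 0.144, -0.0]
contact_force: [1.0, 0.4, 0.4]
width: -0.0003
```

>>> drive_tool(
  targets=[0, 0, 0, 0, 0, 1, 0, 0, 0, 0, 0, 0, 1, 0, 0, 0, 0, 0, 0, 1, 0, 0, 0, 0, 0, 0, 0, 0],
)

```text
clock: 9.25
position: [0.4988, -0.2384, 0.1073]
ee_rot: [-0.0, 0.99, 0.144, -0.0]
contact_force: [-0.5, 0.0, 0.4]
width: 0.0001
```

>>> drive_tool(
  targets=[0, 0, 0, 0, 0, 1, 0, 0, 0, 0, 0, 0, 1, 0, 0, 0, 0, 0, 0, 1, 0, 0, 0, 0, 0, 0, 0, 0],
)

```text
clock: 9.75
position: [0.4988, -0.2384, 0.1043]
ee_rot: [-0.0, 0.99, 0.144, -0.0]
contact_force: [-0.4, -1.1, -0.7]
width: 0.0004
```

```bash
python3 look.py 7; python3 -c "
import cv2
a=cv2.imread('pics/wraw7.png')[150:330,160:400];cv2.imwrite('pics/z7.png',cv2.resize(a,None,fx=3.2,fy=3.2,interpolation=cv2.INTER_CUBIC))"
```

```text
9.75 [ 0.4988354  -0.2383836   0.10428147] [-0.3541445  -1.10178004 -0.70482517] 0.0004356199478865329 axes [ 0.958  0.286 -0.   ] [ 0.286 -0.958 -0.   ]
to p 1 mm [ -2.    0.6 -30.7]
to p 2 mm [ 34.9 -97.3 -30.7]
to p 3 mm [132.8 -60.5 -30.7]
to p 4 mm [ 96.   37.5 -30.7]
```

View pics/z7.png

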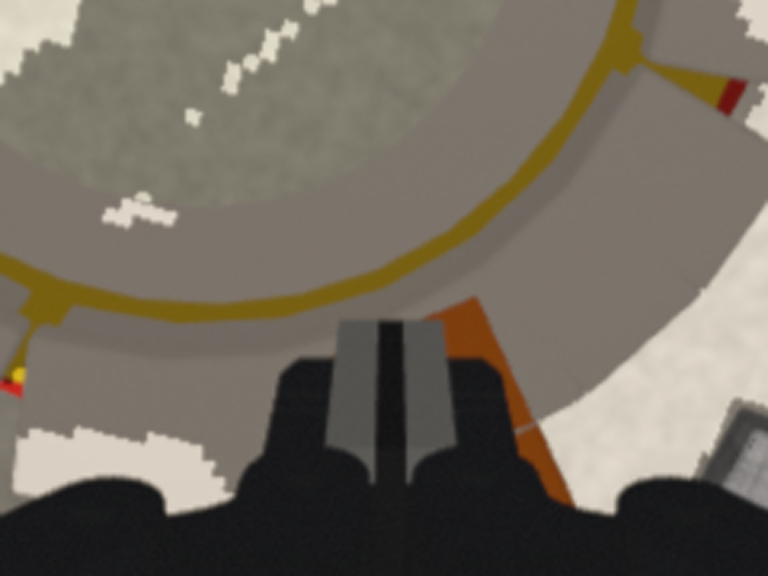

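View pics/c7.png

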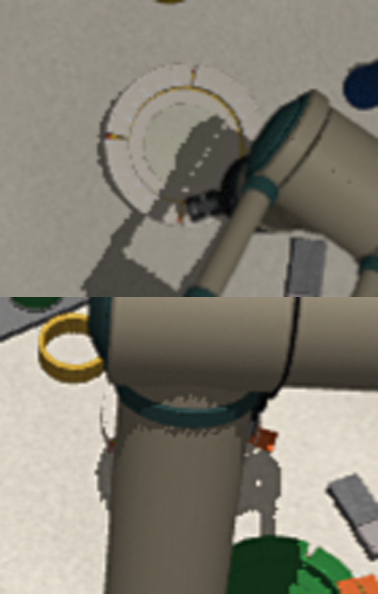

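>>> drive_tool(
  targets=[0, 0, 0, 0, 0, 1, 0, 0, 0, 0, 0, 0, 1, 0, 0, 0, 0, 0, 0, 0, 0],
)

```text
clock: 10.28
position: [0.4988, -0.2384, 0.1023]
ee_rot: [-0.0, 0.99, 0.144, -0.0]
contact_force: [-0.9, -0.2, -0.4]
width: 0.0002
```

>>> drive_tool(
  targets=[0, 0, 0, 0, 0, 1, 0, 0, 0, 0, 0, 0, 1, 0, 0, 0, 0, 0, 0, 0, 0],
)

```text
clock: 10.65
position: [0.4989, -0.2385, 0.1012]
ee_rot: [0.0, 0.99, 0.144, 0.0]
contact_force: [-1.7, 0.6, 4.3]
width: -0.0
```

>>> drive_tool(
  targets=[0, 0, 0, 0, 0, 1, 0, 0, 0, 0, 0, 0, 1, 0, 0, 0, 0, 0, 0, 0, 0],
)

```text
clock: 11.02
position: [0.499, -0.2384, 0.0982]
ee_rot: [0.0, 0.99, 0.144, 0.0]
contact_force: [1.0, -0.2, -0.1]
width: 0.0001
```

Contact came at TCP z≈0.102, so the tip offset is about 33 mm. The force then fell off as it went past the peak. I continue to the hard stop.

>>> drive_tool(
  targets=[0, 0, 0, 0, 0, 1, 0, 0, 0, 0, 0, 0, 1, 0, 0, 0, 0, 0, 0, 1, 0, 0, 0, 0, 0, 0, 0, 0],
)

```text
clock: 11.52
position: [0.4989, -0.2384, 0.0952]
ee_rot: [-0.0, 0.99, 0.144, -0.0]
contact_force: [0.5, 0.2, -1.0]
width: -0.0
```

>>> drive_tool(
  targets=[0, 0, 0, 0, 0, 1, 0, 0, 0, 0, 0, 0, 0, 0],
)

```text
clock: 11.78
position: [0.4989, -0.2384, 0.0943]
ee_rot: [0.0, 0.99, 0.144, -0.0]
contact_force: [-0.1, -0.6, -0.0]
width: 0.0002
```

```bash
python3 look.py 8; python3 -c "
import cv2
a=cv2.imread('pics/wraw8.png')[130:330,120:420];cv2.imwrite('pics/z8.png',cv2.resize(a,None,fx=2.6,fy=2.6,interpolation=cv2.INTER_CUBIC))"
```

```text
11.775 [ 0.4988902  -0.23839167  0.09433879] [-0.10079198 -0.61889148 -0.0144836 ] 0.000161741507019376 axes [ 0.958  0.286 -0.   ] [ 0.286 -0.958  0.   ]
to p 1 mm [ -2.    0.6 -40.7]
to p 2 mm [ 34.8 -97.3 -40.7]
to p 3 mm [132.8 -60.5 -40.7]
to p 4 mm [ 96.   37.4 -40.7]
```

View pics/z8.png

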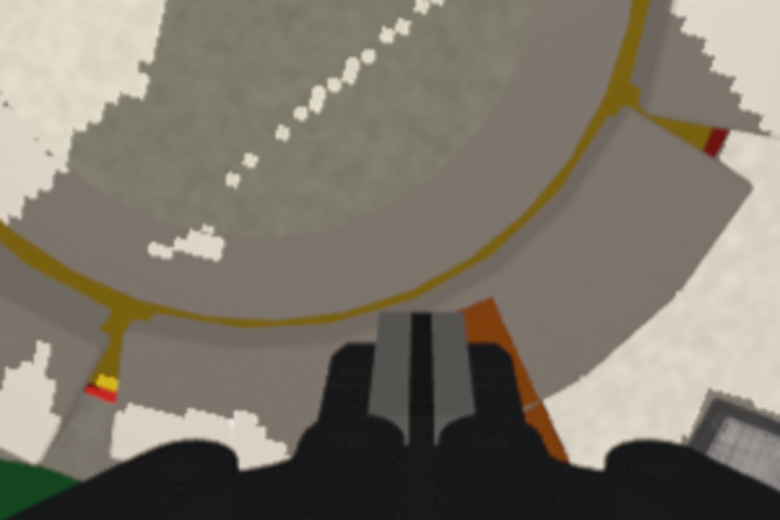

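Section 1 is down: its inner wall is now thinner than its neighbours', and its seams are stepped. I lift 20 mm and move to p2.

>>> drive_tool(
  targets=[0, 0, 0, 0, 0, -10, 0, 0, 0, 0, 0, 0, -10, 0, 0, 0, 0, 9, -24, 0, 0, 0, 0, 0, 9, -25, 0, 0, 0, 0, 0, 9, -24, 0, 0, 0, 0, 0, 8, -24, 0, 0, 0, 0, 0, 0, 0, 0, 0, 0, 0, 0, 0, 0, 0, 0],
)

```text
clock: 12.92
position: [0.5052, -0.1362, 0.115]
ee_rot: [0.001, 0.989, 0.145, 0.0]
contact_force: [0.7, -0.2, -0.0]
width: 0.0001
```

```bash
python3 look.py 9
```

```text
12.925 [ 0.50521738 -0.1361742   0.11501804] [ 0.68995041 -0.17118818 -0.01506458] 8.535059019485814e-05 axes [0.958 0.286 0.001] [ 0.286 -0.958  0.002]
to p 1 mm [-37.3  96.8 -19.9]
to p 2 mm [ -0.4  -1.2 -20. ]
to p 3 mm [ 97.5  35.7 -19.9]
to p 4 mm [ 60.7 133.6 -19.7]
```

View pics/w9.png

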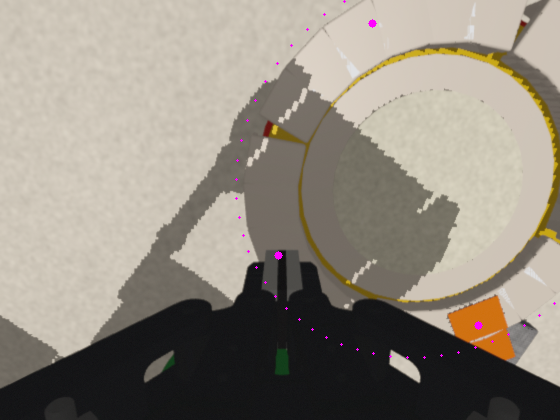

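View pics/c9.png

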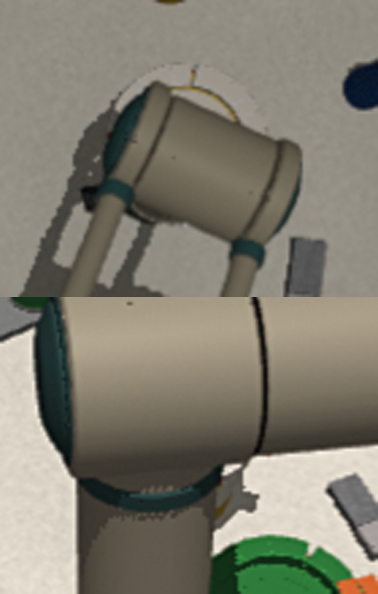

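p2 at (278,255) lies on the rim of the next clockwise section, and the fingertip spans columns 266–300 on a rim about 252–303 wide. The tabbed patch at (478,325) is down. I press here.

>>> drive_tool(
  targets=[0, 0, 0, 0, 0, 5, 0, 0, 0, 0, 0, 0, 5, 0, 0, 0, 0, 0, 0, 2, 0, 0, 0, 0, 0, 0, 1, 0, 0, 0, 0, 0, 0, 1, 0, 0, 0, 0, 0, 0, 0, 0],
)

```text
clock: 13.82
position: [0.5042, -0.1354, 0.1009]
ee_rot: [0.0, 0.99, 0.144, -0.0]
contact_force: [-2.7, 1.0, 5.0]
width: -0.0004
```

>>> drive_tool(
  targets=[0, 0, 0, 0, 0, 1, 0, 0, 0, 0, 0, 0, 1, 0, 0, 0, 0, 0, 0, 1, 0, 0, 0, 0, 0, 0, 0, 0],
)

```text
clock: 14.32
position: [0.505, -0.1355, 0.0971]
ee_rot: [0.0, 0.99, 0.144, 0.0]
contact_force: [-0.6, -0.4, 0.0]
width: 0.0001
```

>>> drive_tool(
  targets=[0, 0, 0, 0, 0, 1, 0, 0, 0, 0, 0, 0, 1, 0, 0, 0, 0, 0, 0, 1, 0, 0, 0, 0, 0, 0, 0, 0],
)

```text
clock: 14.82
position: [0.5047, -0.1354, 0.0943]
ee_rot: [0.0, 0.99, 0.144, -0.0]
contact_force: [-0.2, 0.1, 0.1]
width: 0.0
```

```bash
python3 look.py 10
```

```text
14.825 [ 0.50470509 -0.13542149  0.09430828] [-0.24766076  0.07031748  0.0763227 ] 2.125724082738078e-05 axes [ 0.958  0.286 -0.   ] [ 0.286 -0.958 -0.   ]
to p 1 mm [-37.   97.6 -40.7]
to p 2 mm [ -0.2  -0.3 -40.7]
to p 3 mm [ 97.8  36.5 -40.7]
to p 4 mm [ 61.  134.5 -40.7]
```

View pics/w10.png

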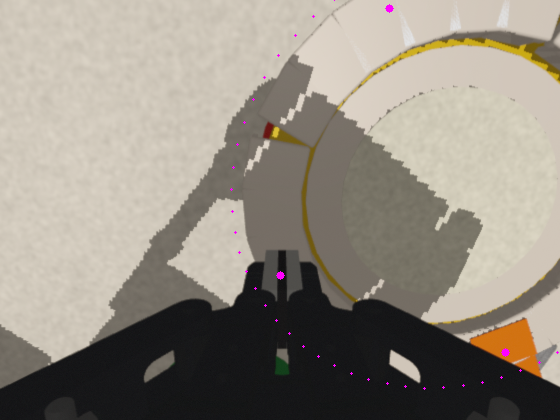

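The force pattern matches section 1 (5 N, then nothing). Next is p3.

>>> drive_tool(
  targets=[0, 0, 0, 0, 0, -10, 0, 0, 0, 0, 0, 0, -10, 0, 0, 0, 0, 24, 9, 0, 0, 0, 0, 0, 25, 9, 0, 0, 0, 0, 0, 25, 9, 0, 0, 0, 0, 0, 24, 10, 0, 0, 0, 0, 0, 0, 0, 0, 0, 0, 0, 0, 0, 0, 0, 0],
)

```text
clock: 15.98
position: [0.6083, -0.1427, 0.1146]
ee_rot: [-0.0, 0.99, 0.144, -0.001]
contact_force: [-0.1, -0.3, -0.0]
width: 0.0001
```

```bash
python3 look.py 11
```

```text
15.975 [ 0.60832728 -0.14269556  0.11460196] [-0.11996079 -0.31550825 -0.04904172] 9.633670228281978e-05 axes [ 0.958  0.286 -0.001] [ 0.286 -0.958 -0.   ]
to p 1 mm [-134.2   61.   -20.3]
to p 2 mm [-97.4 -36.9 -20.3]
to p 3 mm [  0.5  -0.1 -20.4]
to p 4 mm [-36.3  97.9 -20.4]
```

View pics/w11.png

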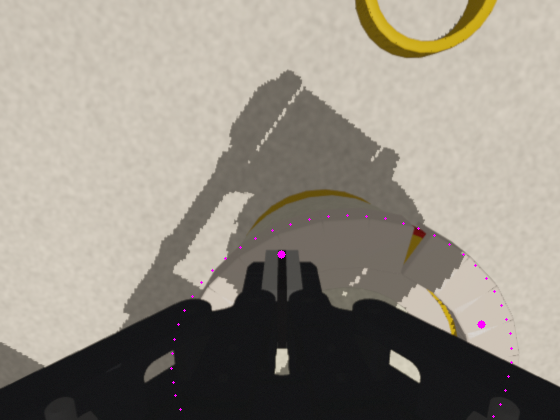

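View pics/c11.png

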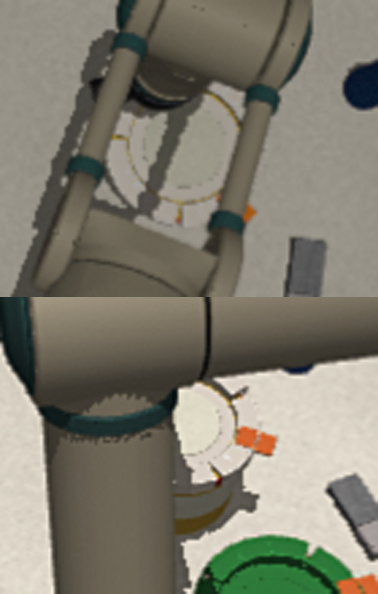

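The rim edge is a few millimetres inside the overlay here (row 225 against 215, column 519 against 512). I correct by (-3,+2) mm and press p3.

>>> drive_tool(
  targets=[0, 0, 0, -3, 2, 0, 0, 0, 0, 0, 0, 0, 5, 0, 0, 0, 0, 0, 0, 5, 0, 0, 0, 0, 0, 0, 2, 0, 0, 0, 0, 0, 0, 1, 0, 0, 0, 0, 0, 0, 1, 0, 0, 0, 0, 0, 0, 0, 0],
)

```text
clock: 17.0
position: [0.6066, -0.1455, 0.1011]
ee_rot: [-0.0, 0.99, 0.144, -0.0]
contact_force: [-1.6, 0.4, 4.1]
width: 0.0
```

>>> drive_tool(
  targets=[0, 0, 0, 0, 0, 1, 0, 0, 0, 0, 0, 0, 1, 0, 0, 0, 0, 0, 0, 1, 0, 0, 0, 0, 0, 0, 0, 0],
)

```text
clock: 17.5
position: [0.6071, -0.1458, 0.0969]
ee_rot: [0.0, 0.99, 0.144, 0.0]
contact_force: [0.2, 0.8, -0.1]
width: 0.0001
```

>>> drive_tool(
  targets=[0, 0, 0, 0, 0, 1, 0, 0, 0, 0, 0, 0, 1, 0, 0, 0, 0, 0, 0, 1, 0, 0, 0, 0, 0, 0, 0, 0],
)

```text
clock: 18.0
position: [0.6069, -0.1457, 0.0943]
ee_rot: [0.0, 0.99, 0.144, -0.0]
contact_force: [-0.1, 0.2, 0.0]
width: -0.0003
```

```bash
python3 look.py 12
```

```text
18.0 [ 0.60692698 -0.14567852  0.09429772] [-0.06122003  0.21795145  0.03981769] -0.00030737186186005654 axes [ 0.958  0.286 -0.   ] [ 0.286 -0.958  0.   ]
to p 1 mm [-132.    58.6  -40.7]
to p 2 mm [-95.2 -39.4 -40.7]
to p 3 mm [  2.8  -2.5 -40.7]
to p 4 mm [-34.1  95.4 -40.7]
```

View pics/w12.png

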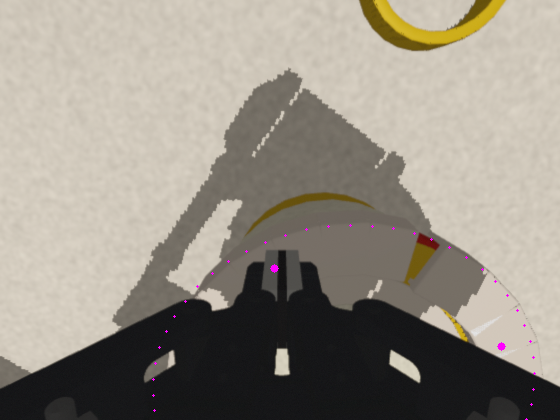

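Section 3 gave the same force pattern, and its side wall is now stepped below section 4 at seam (420,255). Next is p4.

>>> drive_tool(
  targets=[0, 0, 0, 0, 0, -10, 0, 0, 0, 0, 0, 0, -10, 0, 0, 0, 0, -9, 24, 0, 0, 0, 0, 0, -9, 24, 0, 0, 0, 0, 0, -9, 24, 0, 0, 0, 0, 0, -8, 24, 0, 0, 0, 0, 0, 0, 0, 0, 0, 0, 0, 0, 0, 0, 0, 0],
)

```text
clock: 19.15
position: [0.6008, -0.2473, 0.1145]
ee_rot: [-0.0, 0.99, 0.144, 0.0]
contact_force: [-0.2, -0.1, -0.1]
width: 0.0004
```

```bash
python3 look.py 13
```

```text
19.15 [ 0.60076925 -0.24727268  0.11449106] [-0.23615283 -0.08921104 -0.14774954] 0.0003539006642523775 axes [0.958 0.285 0.   ] [ 0.285 -0.958 -0.001]
to p 1 mm [-97.1 -37.  -20.5]
to p 2 mm [ -60.3 -135.   -20.4]
to p 3 mm [ 37.7 -98.2 -20.4]
to p 4 mm [  0.9  -0.2 -20.5]
```

View pics/w13.png

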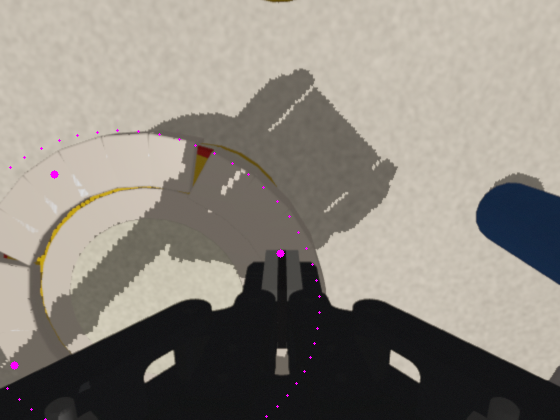

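View pics/c13.png

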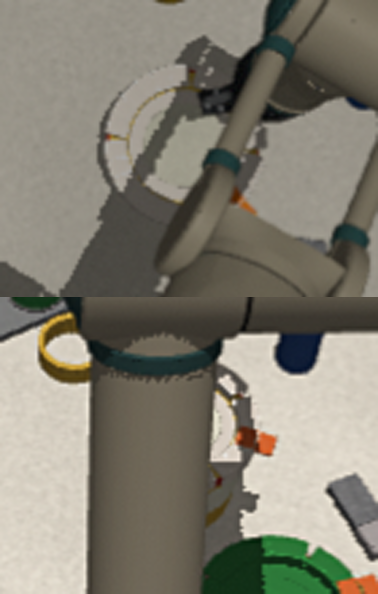

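>>> drive_tool(
  targets=[0, 0, 0, 0, 0, 5, 0, 0, 0, 0, 0, 0, 5, 0, 0, 0, 0, 0, 0, 2, 0, 0, 0, 0, 0, 0, 1, 0, 0, 0, 0, 0, 0, 1, 0, 0, 0, 0, 0, 0, 0, 0],
)

```text
clock: 20.05
position: [0.6006, -0.2473, 0.1011]
ee_rot: [-0.0, 0.99, 0.144, -0.0]
contact_force: [-1.2, 1.3, 4.9]
width: -0.0
```

>>> drive_tool(
  targets=[0, 0, 0, 0, 0, 1, 0, 0, 0, 0, 0, 0, 1, 0, 0, 0, 0, 0, 0, 1, 0, 0, 0, 0, 0, 0, 0, 0],
)

```text
clock: 20.55
position: [0.6009, -0.2479, 0.0968]
ee_rot: [0.0, 0.99, 0.144, -0.0]
contact_force: [-0.4, 0.4, 0.2]
width: 0.0
```

>>> drive_tool(
  targets=[0, 0, 0, 0, 0, 1, 0, 0, 0, 0, 0, 0, 1, 0, 0, 0, 0, 0, 0, 1, 0, 0, 0, 0, 0, 0, 0, 0],
)

```text
clock: 21.05
position: [0.6008, -0.2477, 0.0943]
ee_rot: [0.0, 0.99, 0.144, -0.0]
contact_force: [-0.1, -0.9, -0.2]
width: -0.0001
```

>>> drive_tool(
  targets=[0, 0, 0, 0, 0, -10, 0, 0, 0, 0, 0, 0, -30, 0, 0, 0, 0, 0, 0, -40, 0, 0, 0, 0, -25, 35, -20, 0, 0, 0, 0, -50, 35, 0, 0, 0, 0, 0, -50, 35, 0, 0, 0, 0, 0, -50, 35, 0, 0, 0, 0, 0, -50, 25, 0, 0, 0, 0, 0, -50, 20, 0, 0, 0, 0, 0, -50, 10, 0, 0, 0, 0, 0, 0, 0, 0, 0],
)

```text
clock: 22.42
position: [0.3418, -0.5296, 0.1953]
ee_rot: [0.001, 0.99, 0.142, -0.001]
contact_force: [0.8, 0.5, 0.0]
width: 0.0002
```

```bash
python3 look.py 14; python3 - <<'E'
from h import *
t=get_image("top");cv2.imwrite("pics/top14.png",t[:,:,::-1]);s=get_image("side");cv2.imwrite("pics/side14.png",s[:,:,::-1])
E
```

```text
22.425 [ 0.34184825 -0.52956918  0.19525446] [0.81925111 0.47374715 0.03992985] 0.00023032955963480015 axes [ 0.96   0.281 -0.001] [ 0.281 -0.96   0.001]
to p 1 mm [ 230.6 -234.8   59.7]
to p 2 mm [ 266.9 -332.9   59.5]
to p 3 mm [ 365.1 -296.6   59.4]
to p 4 mm [ 328.7 -198.4   59.6]
```

View pics/c14.png

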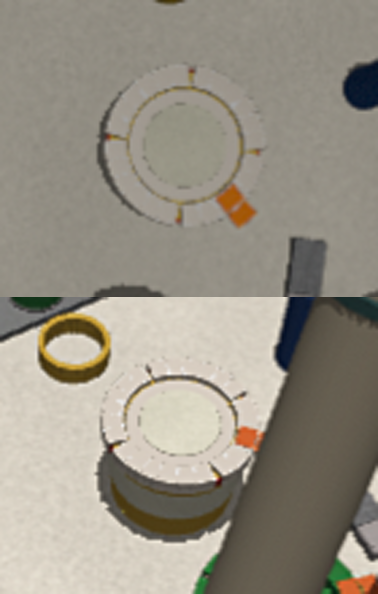

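View pics/side14.png

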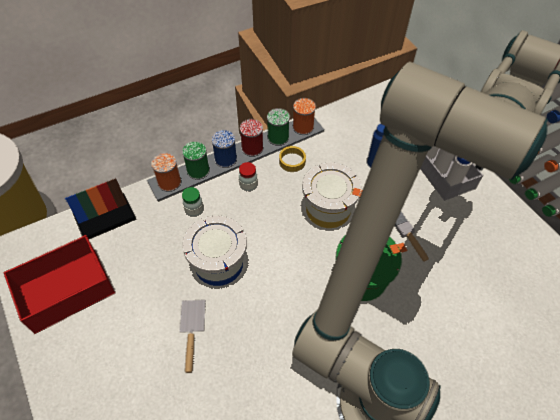

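View pics/top14.png

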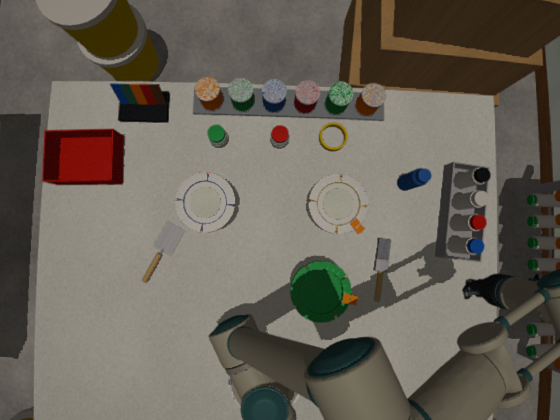

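From the front, the red band is gone in the side view, and the top view shows a thin, even inner ring. Nothing else has moved. There is time left, so I check all four sections from above with the wrist camera.

>>> drive_tool(
  targets=[0, 0, 0, 0, 0, -20, 0, 0, 0, 0, 24, -24, -10, 0, 0, 0, 0, 24, -24, -10, 0, 0, 0, 0, 24, -24, -10, 0, 0, 0, 0, 25, -24, -10, 0, 0, 0, 0, 25, -24, -10, 0, 0, 0, 0, 25, -24, -10, 0, 0, 0, 0, 25, -24, 0, 0, 0, 0, 0, 25, -24, 0, 0, 0, 0, 0, 25, -24, 0, 0, 0, 0, 0, 25, -24, 0, 0, 0, 0, 0, 25, -24, 0, 0],
)

```text
clock: 24.18
position: [0.5314, -0.1942, 0.2746]
ee_rot: [0.0, 0.989, 0.146, 0.0]
contact_force: [0.7, -0.1, -0.4]
width: -0.0
```

>>> drive_tool(
  targets=[0, 0, 0, 0, 0, 0, 0, 0, 0, 0, 0, 0, 0, 0],
)

```text
clock: 24.42
position: [0.5304, -0.1962, 0.2745]
ee_rot: [0.0, 0.989, 0.145, -0.0]
contact_force: [-0.5, -0.5, -0.1]
width: 0.0001
```

```bash
python3 look.py 15
```

```text
24.425 [ 0.5304132  -0.19618335  0.27445493] [-0.47405457 -0.51927869 -0.08735207] 0.00014056641742647306 axes [ 0.958  0.287 -0.   ] [ 0.287 -0.958  0.001]
to p 1 mm [-44.3  31.9 139.5]
to p 2 mm [ -7.3 -66.  139.4]
to p 3 mm [ 90.6 -29.  139.4]
to p 4 mm [ 53.6  68.9 139.5]
```

View pics/wraw15.png

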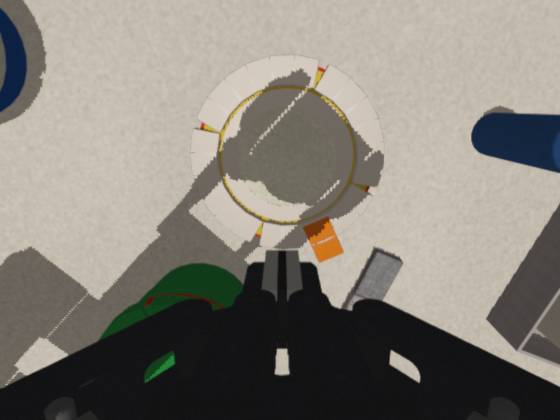

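```bash
python3 - <<'E'
import cv2
a=cv2.imread('pics/wraw15.png')[40:265,175:400];cv2.imwrite('pics/z15.png',cv2.resize(a,(600,600),interpolation=cv2.INTER_CUBIC))
a=cv2.imread('pics/side14.png')[150:240,285:385];b=cv2.imread('pics/top14.png')[160:250,290:390]
import numpy as np
cv2.imwrite('pics/y15.png',np.hstack([cv2.resize(x,(400,360),interpolation=cv2.INTER_CUBIC) for x in(b,a)]))
E
```

```text
(no output)
```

View pics/z15.png

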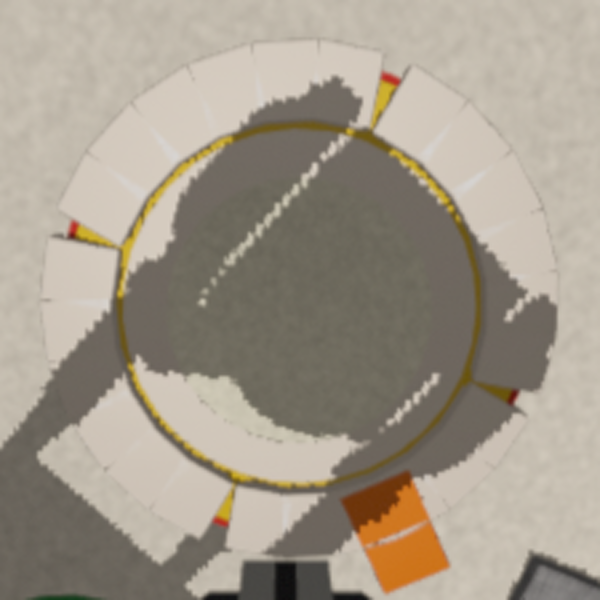

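View pics/y15.png

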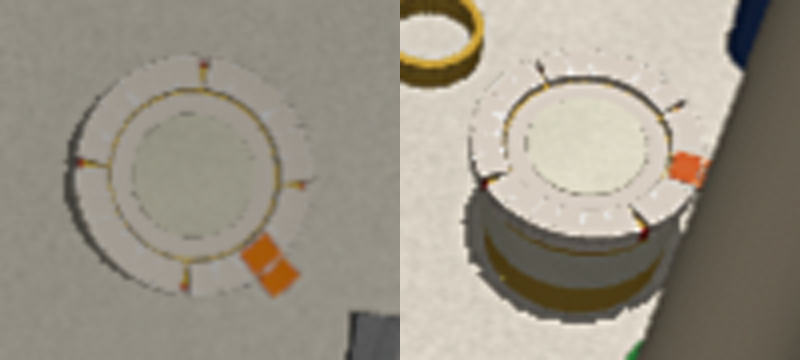

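All four sections sit level: the ring is thin and even all round, and there are no steps at the seams. The seam pixels match those in the first picture to within about half a pixel (about 1 mm), so the tub has not moved. The arm is clear at z=0.27, so I hand the job in.

```bash
python3 -c "
from rig import *
print(get_state()['clock']);print(sign_off())"
```

```text
24.575
the job is handed in; nothing more can be done
None
```

I pressed all four rim sections of the yellow tub's lid shut with the closed fingertips, starting at the orange tab and going round clockwise. I handed the job in at 24.6 s.

- **Pressing:** At each section the force reading rose to 4–5 N at first contact, then fell to nothing, as expected when a section snaps shut. I kept pressing 8 mm past first contact. The sensor never showed a clear force from the hard stop, so that part rests on the pictures.
- **Last checks:** The final pictures show all four sections level, with a thin, even ring inside the rim. The red band is gone in the side view, though that view only shows the front. The tub is in place to within about 1 mm, nothing else appears to have moved, and the arm is clear of everything.
- **What disagreed:**
    - The fingertips touched about 33 mm higher than the stated tool point. I found this by stepping down slowly, using the force reading and the pictures.
    - My first estimate of the tub's centre was off by about 2–4 mm in the wrist views. I corrected for that at the third section.

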